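# Find the unlocked incubator lid and push it open

### The arm

A 6-joint arm with a two-finger parallel gripper is mounted at the origin on a cart in front of the work surface, level with it; the furniture and walls round the work are solid. World frame = base frame: x ahead of the robot, y to its left, z up, the work surface at z = 0. Lengths are in m, angles in rad, forces in N, time in s.
With the tool pointing down it reaches from about 0.35 to 0.775 m from the base axis. Payload 5.5 kg.
Tool frame: the origin (TCP) lies between the finger pads; the fingertips stand 11 mm ahead of it and the grasp point (between the pads) lies 8 mm behind it (tips_ahead is the distance from the TCP to the fingertips, in m); z points along the fingers, y is the line along which they close (so a half turn about z gives the same grasp; the last joint's range is limited). The gripper opens to 85 mm and grips with 20 to 120 N. Pads are 22 mm wide; open, the fingers measure 114 mm over their backs; the gripper's body (76 mm by 85 mm) begins 54 mm behind the grasp point. The pads swing forward as they close: fully open they stand 13 mm farther back than shut.
Start: joints at [-1.448, 0.313, 0.046, 1.304, 0, 1.431], TCP at [0.149, -0.555, 0.242] pointing down, gripper open.
Joint ranges: [-2.76, 2.76], [-0.86, 1.69], [-1.03, 1.26], [-2.2, 2.34], [-1.47, 1.5], [-3.14, 3.14]. Speed limits (rad/s): [2.57, 2.57, 3.14, 3.14, 3.14, 3.14].

### API

Orientations are given as a unit quaternion [w, x, y, z].
In Python, from workcell import * gives the robot as it stands. The module is installed in compiled form; this text tells all that it offers.
- The arm moves only by the tool jog_arm, never from a script. Its argument "moves" is a list of rows, each an object with "fingers": the closure, from 0 (fully open) to 1 (shut); "slide": the shift along the tool's x, y, z in mm, a list of three; "angular": the turn, a rotation vector about the tool's x, y, z in degrees, a list of three. A call has 1 to 10 rows; each row is the pose to reach, as a shift and turn from the pose commanded when the call began, along the tool's axes at that moment; what a row does not reach only later rows make up. A row lasts 1/12 s, in which the tool goes at most 41.7 mm and 7.16 degrees, less where a joint would pass 70% of its speed; a pose out of reach is approached as far as the arm can. A call with a gripper value outside its range is refused whole. The fingers move at their own pace and stop on an object; "squeeze" is the grip in N (left out, the last holds). Time passes only in rows, so rows that repeat a pose let the fingers close. It gives the time, the measured TCP pose, the force, the opening and the grip force at its end, in the units of the state.
- get_state(): the state, without advancing time (a new reading comes with each control period).
- read_camera(name): name is "scene" or "top" or "wrist"; returns a dict with "color" (420x560x3 uint8, red, green, blue), "fovy" (degrees; the focal length in pixels is half the picture's height over the tangent of half this angle, whatever the lens; pixels are square), "cx", "cy" (the principal point, pixels), "world_from_camera" (4x4, takes a point from camera to world coordinates); the wrist camera has in their place "tool_from_camera" (4x4, takes a point from camera to tool coordinates, whose origin is the TCP and whose axes are the flange's). Camera axes: x right, y down, z forward; pixel columns grow to the right and rows downward; lengths in m; the calibration is good to about 2 mm. A picture is of the moment at which its call begins: read the wrist's pose just before it. There is no depth.
- hand_in(): hands the job in; it is judged then, once.
Trained networks look in a picture, given as the dict that the camera call returned (one of the last four; its "shot" number tells which), for a name from the list of things; names that differ only in an ending like _2 or _b are one class to them, and where a whole thing is asked for, a point or a joint stands for the part that bears it (a point fixed in the world has none). Each returns a list of dicts, best first, with "p" (0 to 1); they miss things now and then, are a little off and sometimes report something else, mostly with a low value. They report only what shows in the picture. A call takes as long as a camera call.
- look_for(target, picture): "point" ([column, row] in pixels, amid what is visible of it).
- tip_of(target, picture): "point" ([column, row] in pixels: a listed point, or the origin of a listed thing).
The state is a dict: "clock": time; "joint_pos": joint angles; "qvel": joint speeds; "tau": joint torques, N m; "tcp_pos": TCP position; "orientation": TCP orientation; "wrist_force": force on the tool from outside, world axes, zero at the start; "ft_torque": the same for the moment, N m; "finger_gap": finger opening in m; "grip_force": force on a finger pad.
Only numpy, scipy, OpenCV 4.12 (cv2) and the standard library are available. Lean on these libraries where they do the work, as an engineer would, in place of code of your own. Each camera call takes 0.05 s, during which the arm holds its last target. There are 200 camera calls.

### The job

The dish incubator has unlocked one of its four identical lids, but nothing on it shows which; open that one so that its dish can be taken out later. Press gently on the ribbed pads at the rear of the lids until you find the one that rocks, then push that lid's raised front up and back until it stands fully open at its stop. Use the fingertips or the outside of the fingers only: lift nothing, leave the dishes lying in their wells and the other lids closed, and do not move the things around the incubator.

Things in the scene. Friction and masses are not known exactly. Their poses are not given: they have to be found in the camera images.
- incubator: fixed white dish incubator: 252 mm deep (x), 190 wide (y), deck 78 high, lid tops at 88; four identical lids, two rows of two. Origin: centre of its underside; z up, x from its front (display, keys) to its back. Hinge axes run along y, 82 mm up, at x -40.5 (front row) and +80.5 mm (rear row); lid centres y +44, -44. Under each lid: a dish well 24 mm deep; below the pad, an open pocket 39 mm long, 60 deep
- lid_front_left (a joint): lid in the front row (toward -x of the incubator), on its +y side: 0 closed, grows as the front lip rises and the rear pad sinks, 1.5 rad at the stop, nearly upright. Lid: plate 10 mm thick, 82 wide, 114 long, grey frame with clear window; see-saw: hinge axis 78 mm behind the front lip, 36 before the rear edge
- lid_front_right (a joint): lid in the front row, on the -y side: 0 closed, grows as the front lip rises and the rear pad sinks, 1.5 rad at the stop, nearly upright. Same make as the other lids. The one unlocked lid sinks under 2 to 4 N pressed 15 to 25 mm behind its hinge; its stiff hinge keeps it where it is left, even half open
- lid_rear_left (a joint): lid in the rear row (+x), on the +y side: 0 closed, grows as the front lip rises and the rear pad sinks, 1.5 rad at the stop, nearly upright. Same make as the other lids. A locked lid gives about 1 mm at the pad (up to 0.06 rad), then stops dead
- lid_rear_right (a joint): lid in the rear row, on the -y side: 0 closed, grows as the front lip rises and the rear pad sinks, 1.5 rad at the stop, nearly upright. Same make as the other lids. The dark ribbed pad is the part behind the hinge; the ribs are too low to matter. Plates are slippery (friction 0.24 to 0.36)
- lid_front_left_pad (a point): point on top of the ribbed rear pad of the lid in the front row (toward -x of the incubator), on its +y side: 23 mm behind the hinge axis, midway across; moves with the lid (x rearward along the lid, z out of its top)
- lid_front_left_lip (a point): point on the top edge of the front lip of the same lid, 78 mm before the hinge axis, midway across; moves with the lid (same axes as the pad's)
- lid_front_right_pad (a point): point on top of the ribbed rear pad of the lid in the front row, on the -y side: 23 mm behind the hinge axis, midway across; moves with the lid (x rearward along the lid, z out of its top)
- lid_front_right_lip (a point): point on the top edge of the front lip of the same lid, 78 mm before the hinge axis, midway across; moves with the lid (same axes as the pad's)
- lid_rear_left_pad (a point): point on top of the ribbed rear pad of the lid in the rear row (+x), on the +y side: 23 mm behind the hinge axis, midway across; moves with the lid (x rearward along the lid, z out of its top)
- lid_rear_left_lip (a point): point on the top edge of the front lip of the same lid, 78 mm before the hinge axis, midway across; moves with the lid (same axes as the pad's)
- lid_rear_right_pad (a point): point on top of the ribbed rear pad of the lid in the rear row, on the -y side: 23 mm behind the hinge axis, midway across; moves with the lid (x rearward along the lid, z out of its top)
- lid_rear_right_lip (a point): point on the top edge of the front lip of the same lid, 78 mm before the hinge axis, midway across; moves with the lid (same axes as the pad's)
- dish_front_left: petri dish, 60 mm across and 15 high, lying loose in the well under the lid in the front row (toward -x of the incubator), on its +y side; origin at the centre of its underside, 54 mm above the worktop; it stays where it is
- dish_front_right: petri dish, 60 mm across and 15 high, lying loose in the well under the lid in the front row, on the -y side; origin at the centre of its underside, 54 mm above the worktop; it stays where it is
- dish_rear_left: petri dish, 60 mm across and 15 high, lying loose in the well under the lid in the rear row (+x), on the +y side; origin at the centre of its underside, 54 mm above the worktop; it stays where it is
- dish_rear_right: petri dish, 60 mm across and 15 high, lying loose in the well under the lid in the rear row, on the -y side; origin at the centre of its underside, 54 mm above the worktop; it stays where it is
- beaker_1: small glass beaker, 46 mm across, 60 high; origin at the centre of its underside; a loose bystander, to be left alone
- timer: white lab timer lying flat, 67 x 63 x 20 mm; origin at the centre of its underside; a loose bystander, to be left alone
- pipette: pipette lying flat, 234 long, 36 wide, 24 high; origin at the centre of its underside; a loose bystander, to be left alone
- marker: blue marker pen lying flat, 130 long, 13 thick; origin at the centre of its underside; a loose bystander, to be left alone
- dropper: small white dropper bottle with a red cap, 30 mm across, 66 high; origin at the centre of its underside; a loose bystander, to be left alone

How it is judged:
On the way:
1. the unlocked lid has been found: it has rocked, its front lip at least about 10 mm up (value of joint any of lid_front_left, lid_front_right, lid_rear_left, lid_rear_right above 0.13 rad), for 0.1 s.
At the end, for the whole second after the job is handed in: one lid stands open at its stop (1.38 rad or more of 1.5) and at rest, the other three are closed (under 0.1 rad) (((value of joint lid_front_left above 1.38 rad and value of joint each of lid_front_right, lid_rear_left, lid_rear_right below 0.1 rad and velocity of joint lid_front_left between -0.1 and 0.1 rad/s) or (value of joint lid_front_right above 1.38 rad and value of joint each of lid_front_left, lid_rear_left, lid_rear_right below 0.1 rad and velocity of joint lid_front_right between -0.1 and 0.1 rad/s) or (value of joint lid_rear_left above 1.38 rad and value of joint each of lid_front_left, lid_front_right, lid_rear_right below 0.1 rad and velocity of joint lid_rear_left between -0.1 and 0.1 rad/s) or (value of joint lid_rear_right above 1.38 rad and value of joint each of lid_front_left, lid_front_right, lid_rear_left below 0.1 rad and velocity of joint lid_rear_right between -0.1 and 0.1 rad/s))); the robot touches nothing.
It fails at once if the robot bears on the incubator or its lids with more than 50 N (contact force between any of the fingers, the arm and incubator above 50 N).
It fails at once if a dish is lifted or shifted by more than 12 mm (distance of any of dish_front_left, dish_front_right, dish_rear_left, dish_rear_right from where it was at the start of the episode above 0.012 m).
It fails at once if a bystander is moved by more than 20 mm or tipped (distance of any of beaker_1, timer, pipette, marker, dropper from where it was at the start of the episode above 0.02 m or angle between any of beaker_1, dropper's own z axis and vertical above 0.5 rad).
It also fails if it takes over 61 s, if anything falls off the work surface, if the arm or the gripper's body presses on something with over 40 N, if the wrist force passes 120 N, or if a joint passes its speed limit or range.

## Working session

There is one attempt and no reset: what is moved stays moved. The work goes in short steps, Python scripts to look and compute and a tool call to move; the robot and the scene stay as the last step left them, time stands still between calls to the robot, and variables do not carry over. Pictures are saved under pics/ and viewed, at most 10 in all, crops included, and the job is handed in when it is done.

Besides the shell and the picture viewer there is one more tool, called by a JSON object that holds its "method" and its "body", one argument or row to a line. jog_arm: Moves the arm, as the interface text tells. Its arguments: {"type":"object","properties":{"moves":{"type":"array","items":{"type":"object","properties":{"fingers":{"type":"number"},"slide":{"type":"array","items":{"type":"number"}},"angular":{"type":"array","items":{"type":"number"}}}}},"squeeze":{"type":"number"}},"required":["moves"]}

```bash
mkdir -p pics
cat > h.py <<'E'
from workcell import *
import numpy as np, cv2
from scipy.spatial.transform import Rotation as R
def ray(p,c):
    f=210/np.tan(np.radians(c["fovy"])/2); T=np.array(c["world_from_camera"])
    d=T[:3,:3]@np.array([(p[0]-c["cx"])/f,(p[1]-c["cy"])/f,1]); return T[:3,3],d
def onz(p,c,z):
    o,d=ray(p,c); return o+d*(z-o[2])/d[2]
def tool(s): return R.from_quat(np.roll(s["orientation"],-1)).as_matrix()
E
python3 - <<'E'
from h import *
ims={}
for n in("top","scene"):
    c=read_camera(n); cv2.imwrite(f"pics/{n}0.png",c["color"][:,:,::-1])
    print(n,np.round(c["world_from_camera"],3).tolist(),c["fovy"])
    for t,z in [(f"lid_{a}_{b}_{k}",.088) for a in("front","rear") for b in("left","right") for k in("pad","lip")]+[("incubator",0),("beaker_1",0),("timer",0),("pipette",0),("marker",0),("dropper",0)]:
        r=tip_of(t,c)[:4]
        for q in r[:2]: print(t,np.round(q["point"]),round(q["p"],2),np.round(onz(q["point"],c,z),3))
s=get_state(); print(s); print(tool(s))
E
```

```text
top [[-0.0, -0.987, 0.159, 0.371], [-1.0, -0.004, -0.023, 0.166], [0.023, -0.159, -0.987, 1.146], [0.0, 0.0, 0.0, 1.0]] 46.93351544665021
lid_front_left_pad [250. 217.] 0.61 [0.52  0.197 0.088]
lid_front_left_lip [277. 258.] 0.88 [0.429 0.136 0.088]
lid_front_right_pad [283. 196.] 0.9 [0.566 0.123 0.088]
lid_front_right_lip [309. 237.] 0.84 [0.475 0.067 0.088]
lid_rear_left_pad [220. 173.] 0.94 [0.619 0.264 0.088]
lid_rear_left_lip [247. 212.] 0.8 [0.531 0.204 0.088]
lid_rear_right_pad [256. 153.] 0.84 [0.664 0.184 0.088]
lid_rear_right_lip [282. 188.] 0.63 [0.586 0.125 0.088]
lid_rear_right_lip [263. 208.] 0.54 [0.54  0.167 0.088]
incubator [265. 207.] 0.73 [0.557 0.162 0.   ]
beaker_1 [280. 121.] 0.6 [0.771 0.126 0.   ]
beaker_1 [246. 213.] 0.47 [0.542 0.208 0.   ]
timer [215. 316.] 0.82 [0.3   0.278 0.   ]
timer [285. 195.] 0.36 [0.586 0.114 0.   ]
pipette [357. 290.] 0.89 [ 0.36  -0.053  0.   ]
marker [307. 236.] 0.73 [0.486 0.063 0.   ]
marker [169. 318.] 0.66 [0.297 0.383 0.   ]
dropper [244. 130.] 0.68 [0.749 0.215 0.   ]
dropper [285. 193.] 0.62 [0.591 0.114 0.   ]
scene [[-0
[... 1105 characters left out ...]
': array([ 0.00016194,  0.00059167,  0.00068843, -0.0001845 , -0.00030551,
       -0.00033803]), 'tau': array([ 8.22516595e-04, -4.80458379e+01,  2.98803592e+01,  4.23699394e-04,
        1.01514982e-05,  1.15951264e-05]), 'tcp_pos': array([ 0.14939035, -0.55530188,  0.24232794]), 'orientation': array([4.53204283e-05, 9.91377452e-01, 1.31037188e-01, 1.74011259e-05]), 'wrist_force': array([ 0.54928616, -0.18676717,  0.081783  ]), 'ft_torque': array([ 0.03148003,  0.0012041 , -0.01670002]), 'grip_force': 0.0, 'finger_gap': 0.08547064873933873}
[[ 9.65658510e-01  2.59814625e-01  4.63794907e-05]
 [ 2.59814628e-01 -9.65658507e-01 -8.52989122e-05]
 [ 2.26248448e-05  9.44196907e-05 -9.99999995e-01]]
```

```bash
cat > fit.py <<'E'
from h import *
from scipy.optimize import least_squares
P=[];Q=[]
for n in("top","scene"):
    c=read_camera(n)
    for a,hx in(("front",-.0405),("rear",.0805)):
        for b,y in(("left",.044),("right",-.044)):
            for k,dx in(("pad",.023),("lip",-.078)):
                r=tip_of(f"lid_{a}_{b}_{k}",c)
                if r: P.append([hx+dx,y]);Q.append(onz(r[0]["point"],c,.088)[:2])
P=np.array(P);Q=np.array(Q)
M=lambda t:np.array([[np.cos(t),-np.sin(t)],[np.sin(t),np.cos(t)]])
f=lambda v:(P@M(v[2]).T+v[:2]-Q).ravel()
v=least_squares(f,[.55,.16,.6],loss="soft_l1",f_scale=.004).x
print("pose",v,np.degrees(v[2])); print(np.round(1000*f(v).reshape(-1,2),0).tolist())
for p in P[:8]: print(p,np.round(M(v[2])@p+v[:2],4))
E
python3 fit.py
```

```text
pose [0.55575611 0.16528248 0.57469296] 32.927481385995556
[[-1.0, -5.0], [-1.0, 4.0], [-5.0, 3.0], [1.0, -8.0], [5.0, 0.0], [7.0, -3.0], [1.0, 3.0], [-1.0, 8.0], [7.0, -5.0], [0.0, -6.0], [-2.0, 3.0], [1.0, 5.0], [-5.0, 1.0], [-138.0, 17.0], [7.0, -5.0], [-3.0, -6.0]]
[-0.0175  0.044 ] [0.5171 0.1927]
[-0.1185  0.044 ] [0.4324 0.1378]
[-0.0175 -0.044 ] [0.565  0.1188]
[-0.1185 -0.044 ] [0.4802 0.0639]
[0.1035 0.044 ] [0.6187 0.2585]
[0.0025 0.044 ] [0.5339 0.2036]
[ 0.1035 -0.044 ] [0.6665 0.1846]
[ 0.0025 -0.044 ] [0.5818 0.1297]
```

View pics/scene0.png

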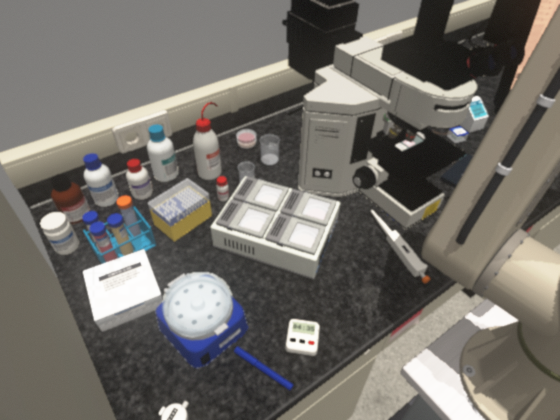

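View pics/top0.png

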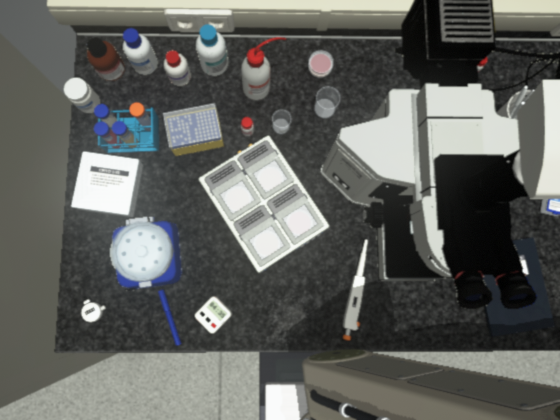

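The two pictures show the incubator in the middle (scene about (277,225), top about (265,205)), lids closed. A tall microscope stands between it and the arm, with eyepieces at about z 0.43. I'll raise the arm and pass over.

{"method": "jog_arm", "body": {
  "moves": [
    {"fingers": 1, "slide": [5, -133, -360], "angular": [0, 0, 70]},
    {"fingers": 1, "slide": [5, -133, -360], "angular": [0, 0, 70]},
    {"fingers": 1, "slide": [5, -133, -360], "angular": [0, 0, 70]},
    {"fingers": 1, "slide": [5, -133, -360], "angular": [0, 0, 70]},
    {"fingers": 1, "slide": [5, -133, -360], "angular": [0, 0, 70]},
    {"fingers": 1, "slide": [5, -133, -360], "angular": [0, 0, 70]},
    {"fingers": 1, "slide": [5, -133, -360], "angular": [0, 0, 70]},
    {"fingers": 1, "slide": [5, -133, -360], "angular": [0, 0, 70]},
    {"fingers": 1, "slide": [5, -133, -360], "angular": [0, 0, 70]},
    {"fingers": 1, "slide": [5, -133, -360], "angular": [0, 0, 70]}
  ],
  "squeeze": 20
}}

```text
clock: 3.23
tcp_pos: [0.1193, -0.4225, 0.6078]
orientation: [0.004, 0.886, -0.464, 0.002]
wrist_force: [-0.7, -1.3, 1.5]
finger_gap: -0.0006
grip_force: 0.0
```

{"method": "jog_arm", "body": {
  "moves": [
    {"fingers": 1, "slide": [-65, -290, 0], "angular": [0, 0, 70]},
    {"fingers": 1, "slide": [-65, -290, 0], "angular": [0, 0, 70]},
    {"fingers": 1, "slide": [-65, -290, 0], "angular": [0, 0, 70]},
    {"fingers": 1, "slide": [-65, -290, 0], "angular": [0, 0, 70]},
    {"fingers": 1, "slide": [-65, -290, 0], "angular": [0, 0, 70]},
    {"fingers": 1, "slide": [-65, -290, 0], "angular": [0, 0, 70]},
    {"fingers": 1, "slide": [-65, -290, 0], "angular": [0, 0, 70]},
    {"fingers": 1, "slide": [-65, -290, 0], "angular": [0, 0, 70]},
    {"fingers": 1, "slide": [-65, -290, 0], "angular": [0, 0, 70]},
    {"fingers": 1, "slide": [-65, -290, 0], "angular": [0, 0, 70]}
  ]
}}

```text
clock: 4.07
tcp_pos: [0.0665, -0.209, 0.6023]
orientation: [0.055, -0.592, 0.802, -0.056]
wrist_force: [-1.6, 0.2, 1.0]
finger_gap: -0.0001
grip_force: 0.0
```

```bash
python3 -c "
from h import *
s=get_state();print(s['joint_pos'],s['tcp_pos'],s['qvel'],s['tau'],s['wrist_force']);print(tool(s))
c=read_camera('scene');cv2.imwrite('pics/s1.png',c['color'][:,:,::-1])"
```

```text
[-1.86883225 -0.20738801  0.42819643  2.22868632  0.15585378  3.14059329] [ 0.06645185 -0.20898942  0.60234243] [-1.05422488e+00 -5.49509312e-01 -3.60352667e-01  1.90644951e-01
 -3.42684445e-02 -2.78891353e-04] [ 6.24074444e+00 -7.17070922e+00  2.21058440e+01  8.52801790e-02
  8.49578809e-01  8.71855855e-05] [-1.5519546   0.15601776  0.98021588]
[[-0.29262737 -0.94360508  0.15485052]
 [-0.95597001  0.29243835 -0.02451833]
 [-0.02214861 -0.15520719 -0.98763362]]
```

View pics/s1.png

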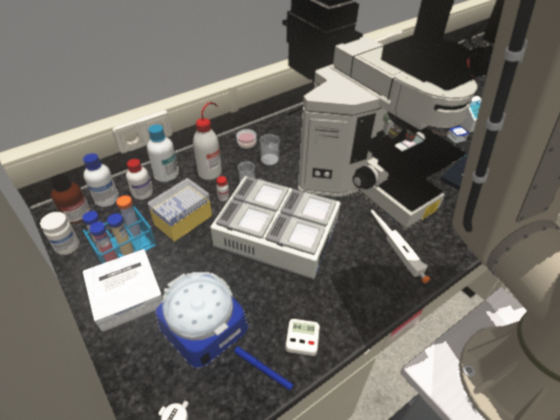

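The arm shows only at the right edge and nothing was disturbed. The last joint hit its range limit because I turned it the wrong way, so I'll turn it back.

```bash
cat >> h.py <<'E'
def goto(p,yaw,tilt=0):
    "slide mm, rotvec deg to world pos p, tool down with tool x at yaw deg, tilt about tool y"
    s=get_state(); T=tool(s); y=np.radians(yaw)
    D=np.array([[np.cos(y),np.sin(y),0],[np.sin(y),-np.cos(y),0],[0,0,-1.]])@R.from_euler("y",tilt,degrees=True).as_matrix()
    print(np.round(1000*T.T@(np.array(p)-s["tcp_pos"]),1),np.round(np.degrees(R.from_matrix(T.T@D).as_rotvec()),1))
E
python3 -c "
from h import *
goto((.12,-.42,.6),-40)"
```

```text
[ 188.8 -114.6   17.5] [ -8.5  -4.2 -67.3]
```

{"method": "jog_arm", "body": {
  "moves": [
    {"fingers": 1, "slide": [189, -115, 18], "angular": [-8.5, -4.2, -67.3]},
    {"fingers": 1, "slide": [189, -115, 18], "angular": [-8.5, -4.2, -67.3]},
    {"fingers": 1, "slide": [189, -115, 18], "angular": [-8.5, -4.2, -67.3]},
    {"fingers": 1, "slide": [189, -115, 18], "angular": [-8.5, -4.2, -67.3]},
    {"fingers": 1, "slide": [189, -115, 18], "angular": [-8.5, -4.2, -67.3]},
    {"fingers": 1, "slide": [189, -115, 18], "angular": [-8.5, -4.2, -67.3]},
    {"fingers": 1, "slide": [189, -115, 18], "angular": [-8.5, -4.2, -67.3]},
    {"fingers": 1, "slide": [189, -115, 18], "angular": [-8.5, -4.2, -67.3]},
    {"fingers": 1, "slide": [189, -115, 18], "angular": [-8.5, -4.2, -67.3]},
    {"fingers": 1, "slide": [189, -115, 18], "angular": [-8.5, -4.2, -67.3]}
  ]
}}

```text
clock: 4.95
tcp_pos: [0.1242, -0.425, 0.598]
orientation: [-0.001, 0.942, -0.334, 0.0]
wrist_force: [0.9, 0.5, 0.1]
finger_gap: 0.0001
grip_force: 0.0
```

```bash
python3 -c "
from h import *
s=get_state();print(s['joint_pos'],s['tcp_pos'],tool(s))
goto((.32,-.20,.6),30)"
```

```text
[-1.46909656e+00  2.94003452e-01  9.65447937e-01  2.24430313e+00
  1.26540288e-03  2.35438632e+00] [ 0.12415305 -0.42497702  0.59804074] [[ 7.76382240e-01 -6.30261466e-01  1.04948879e-03]
 [-6.30262092e-01 -7.76379381e-01  2.18012726e-03]
 [-5.59248744e-04 -2.35406509e-03 -9.99997073e-01]]
[  10.3 -298.1   -1.3] [ -0.1  -0.1 -69.1]
```

{"method": "jog_arm", "body": {
  "moves": [
    {"fingers": 1, "slide": [10, -298, 0], "angular": [0, 0, -69]},
    {"fingers": 1, "slide": [10, -298, 0], "angular": [0, 0, -69]},
    {"fingers": 1, "slide": [10, -298, 0], "angular": [0, 0, -69]},
    {"fingers": 1, "slide": [10, -298, 0], "angular": [0, 0, -69]},
    {"fingers": 1, "slide": [10, -298, 0], "angular": [0, 0, -69]},
    {"fingers": 1, "slide": [10, -298, 0], "angular": [0, 0, -69]},
    {"fingers": 1, "slide": [10, -298, 0], "angular": [0, 0, -69]},
    {"fingers": 1, "slide": [10, -298, 0], "angular": [0, 0, -69]},
    {"fingers": 1, "slide": [10, -298, 0], "angular": [0, 0, -69]},
    {"fingers": 1, "slide": [10, -298, 0], "angular": [0, 0, -69]}
  ]
}}

```text
clock: 5.78
tcp_pos: [0.3216, -0.1994, 0.5994]
orientation: [-0.0, 0.966, 0.26, 0.001]
wrist_force: [0.7, 0.2, -0.4]
finger_gap: 0.0003
grip_force: 0.0
```

```bash
python3 -c "
from h import *
s=get_state();print(s['joint_pos'],s['tcp_pos'])
goto((.44,.13,.5),33)"
```

```text
[-0.77016115  0.12951809  0.74464627  2.18520106  0.00264705  1.84558474] [ 0.32155439 -0.19938329  0.59937418]
[ 267.5 -225.4  100.1] [ 0.  -0.2 -2.9]
```

{"method": "jog_arm", "body": {
  "moves": [
    {"fingers": 1, "slide": [267, -225, 100], "angular": [0, 0, -2.9]},
    {"fingers": 1, "slide": [267, -225, 100], "angular": [0, 0, -2.9]},
    {"fingers": 1, "slide": [267, -225, 100], "angular": [0, 0, -2.9]},
    {"fingers": 1, "slide": [267, -225, 100], "angular": [0, 0, -2.9]},
    {"fingers": 1, "slide": [267, -225, 100], "angular": [0, 0, -2.9]},
    {"fingers": 1, "slide": [267, -225, 100], "angular": [0, 0, -2.9]},
    {"fingers": 1, "slide": [267, -225, 100], "angular": [0, 0, -2.9]},
    {"fingers": 1, "slide": [267, -225, 100], "angular": [0, 0, -2.9]},
    {"fingers": 1, "slide": [267, -225, 100], "angular": [0, 0, -2.9]},
    {"fingers": 1, "slide": [267, -225, 100], "angular": [0, 0, -2.9]}
  ]
}}

```text
clock: 6.62
tcp_pos: [0.4432, 0.1312, 0.4972]
orientation: [-0.002, 0.959, 0.282, -0.0]
wrist_force: [0.2, -0.2, -0.7]
finger_gap: 0.0002
grip_force: 0.0
```

Run:
```python
from h import *
s=get_state();c=read_camera("wrist");cv2.imwrite('pics/w1.png',c['color'][:,:,::-1])
T=np.eye(4);T[:3,:3]=tool(s);T[:3,3]=s["tcp_pos"];c["world_from_camera"]=T@np.array(c["tool_from_camera"])
print(s["tcp_pos"],s["joint_pos"])
for a in("front","rear"):
  for b in("left","right"):
    for k in("pad","lip"):
      r=tip_of(f"lid_{a}_{b}_{k}",c)
      if r: print(a,b,k,np.round(r[0]["point"]),round(r[0]["p"],2),np.round(onz(r[0]["point"],c,.088),4))
```

```text
[0.44317942 0.13121547 0.49723975] [0.11175946 0.16417827 0.48584227 1.89389231 0.00335556 2.68095174]
front left pad [273.  97.] 0.76 [0.5147 0.1919 0.088 ]
front left lip [275. 154.] 0.64 [0.4371 0.1395 0.088 ]
front right pad [184. 166.] 0.67 [0.3331 0.2626 0.088 ]
front right lip [327. 155.] 0.74 [0.4857 0.0625 0.088 ]
rear left pad [270.  11.] 0.75 [0.6168 0.2617 0.088 ]
rear left lip [277.  82.] 0.58 [0.5376 0.1999 0.088 ]
rear right pad [330.  10.] 0.57 [0.6657 0.1863 0.088 ]
rear right lip [331.  84.] 0.87 [0.5823 0.1233 0.088 ]
```

View pics/w1.png

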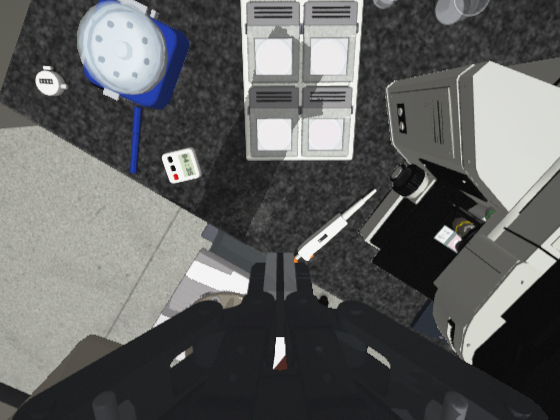

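The wrist picture shows the four lids closed (pads about (273,97), (328,97), (272,11), (330,12)). They agree with the fitted pose to a few mm. I'll press the front left pad first.

Run:
```python
from h import *
goto((.5171,.1927,.116),32.9)
c=read_camera("scene"); M=R.from_euler("z",32.93,degrees=True).as_matrix()
for p in [(302,188),(345,200),(335,195)]:
    w=onz(p,c,0); print(p,np.round(w,3),"incub frame",np.round(M.T@(w-[.5558,.1653,0]),3))
```

```text
[ 97.6 -16.2 385. ] [-0.  -0.2 -0.5]
(302, 188) [0.652 0.011 0.   ] incub frame [-0.003 -0.181  0.   ]
(345, 200) [ 0.549 -0.054  0.   ] incub frame [-0.125 -0.181  0.   ]
(335, 195) [ 0.579 -0.045  0.   ] incub frame [-0.095 -0.189  0.   ]
```

{"method": "jog_arm", "body": {
  "moves": [
    {"fingers": 1, "slide": [98, -16, 385], "angular": [0, -0.2, -0.5]},
    {"fingers": 1, "slide": [98, -16, 385], "angular": [0, -0.2, -0.5]},
    {"fingers": 1, "slide": [98, -16, 385], "angular": [0, -0.2, -0.5]},
    {"fingers": 1, "slide": [98, -16, 385], "angular": [0, -0.2, -0.5]},
    {"fingers": 1, "slide": [98, -16, 385], "angular": [0, -0.2, -0.5]},
    {"fingers": 1, "slide": [98, -16, 385], "angular": [0, -0.2, -0.5]},
    {"fingers": 1, "slide": [98, -16, 385], "angular": [0, -0.2, -0.5]},
    {"fingers": 1, "slide": [98, -16, 385], "angular": [0, -0.2, -0.5]},
    {"fingers": 1, "slide": [98, -16, 385], "angular": [0, -0.2, -0.5]},
    {"fingers": 1, "slide": [98, -16, 385], "angular": [0, -0.2, -0.5]}
  ]
}}

```text
clock: 7.95
tcp_pos: [0.5154, 0.1933, 0.1108]
orientation: [-0.0, 0.959, 0.283, -0.003]
wrist_force: [-0.9, -0.6, -0.2]
finger_gap: 0.0005
grip_force: 0.0
```

```bash
python3 -c "
from h import *
s=get_state();print(s['qvel'].max(),s['wrist_force'])
goto((.5171,.1927,.097),32.9)"
```

```text
0.2964697237646496 [-0.87445105 -0.58852106 -0.20362138]
[ 1.2  1.5 13.8] [-0.1  0.3  0. ]
```

{"method": "jog_arm", "body": {
  "moves": [
    {"fingers": 1, "slide": [0, 0, 4]},
    {"fingers": 1, "slide": [0, 0, 8]},
    {"fingers": 1, "slide": [0, 0, 11]},
    {"fingers": 1, "slide": [0, 0, 13]},
    {"fingers": 1, "slide": [0, 0, 14]},
    {"fingers": 1, "slide": [0, 0, 15]},
    {"fingers": 1, "slide": [0, 0, 16]},
    {"fingers": 1, "slide": [0, 0, 16]}
  ]
}}

```text
schema error: expected keys fingers, slide, angular
```

{"method": "jog_arm", "body": {
  "moves": [
    {"fingers": 1, "slide": [0, 0, 4], "angular": [0, 0, 0]},
    {"fingers": 1, "slide": [0, 0, 8], "angular": [0, 0, 0]},
    {"fingers": 1, "slide": [0, 0, 11], "angular": [0, 0, 0]},
    {"fingers": 1, "slide": [0, 0, 13], "angular": [0, 0, 0]},
    {"fingers": 1, "slide": [0, 0, 14], "angular": [0, 0, 0]},
    {"fingers": 1, "slide": [0, 0, 15], "angular": [0, 0, 0]},
    {"fingers": 1, "slide": [0, 0, 16], "angular": [0, 0, 0]},
    {"fingers": 1, "slide": [0, 0, 16], "angular": [0, 0, 0]}
  ]
}}

```text
clock: 8.62
tcp_pos: [0.5172, 0.1938, 0.0999]
orientation: [-0.0, 0.959, 0.284, 0.0]
wrist_force: [-0.2, -0.4, 0.1]
finger_gap: 0.0001
grip_force: 0.0
```

{"method": "jog_arm", "body": {
  "moves": [
    {"fingers": 1, "slide": [0, 0, 1], "angular": [0, 0, 0]},
    {"fingers": 1, "slide": [0, 0, 2], "angular": [0, 0, 0]},
    {"fingers": 1, "slide": [0, 0, 3], "angular": [0, 0, 0]},
    {"fingers": 1, "slide": [0, 0, 4], "angular": [0, 0, 0]},
    {"fingers": 1, "slide": [0, 0, 4], "angular": [0, 0, 0]}
  ]
}}

```text
clock: 9.03
tcp_pos: [0.5176, 0.194, 0.098]
orientation: [-0.0, 0.959, 0.284, 0.001]
wrist_force: [-5.4, -0.7, 18.8]
finger_gap: -0.0
grip_force: 8.9
```

Locked: it stalls at 1 mm with 19 N. Next is the front right lid.

{"method": "jog_arm", "body": {
  "moves": [
    {"fingers": 1, "slide": [0, 0, -14], "angular": [0, 0, 0]},
    {"fingers": 1, "slide": [0, 30, -16], "angular": [0, 0, 0]},
    {"fingers": 1, "slide": [0, 60, -16], "angular": [0, 0, 0]},
    {"fingers": 1, "slide": [0, 88, -16], "angular": [0, 0, 0]},
    {"fingers": 1, "slide": [0, 88, -12], "angular": [0, 0, 0]},
    {"fingers": 1, "slide": [0, 88, -8], "angular": [0, 0, 0]},
    {"fingers": 1, "slide": [0, 88, -4], "angular": [0, 0, 0]},
    {"fingers": 1, "slide": [0, 88, -2], "angular": [0, 0, 0]},
    {"fingers": 1, "slide": [0, 88, 0], "angular": [0, 0, 0]},
    {"fingers": 1, "slide": [0, 88, 0], "angular": [0, 0, 0]}
  ]
}}

```text
clock: 9.87
tcp_pos: [0.5645, 0.1202, 0.0981]
orientation: [0.001, 0.959, 0.284, 0.0]
wrist_force: [-4.9, -4.4, 19.5]
finger_gap: -0.0
grip_force: 9.8
```

Locked too. Rear right next.

{"method": "jog_arm", "body": {
  "moves": [
    {"fingers": 1, "slide": [0, 0, -14], "angular": [0, 0, 0]},
    {"fingers": 1, "slide": [30, 0, -16], "angular": [0, 0, 0]},
    {"fingers": 1, "slide": [65, 0, -16], "angular": [0, 0, 0]},
    {"fingers": 1, "slide": [100, 0, -16], "angular": [0, 0, 0]},
    {"fingers": 1, "slide": [121, 0, -16], "angular": [0, 0, 0]},
    {"fingers": 1, "slide": [121, 0, -12], "angular": [0, 0, 0]},
    {"fingers": 1, "slide": [121, 0, -7], "angular": [0, 0, 0]},
    {"fingers": 1, "slide": [121, 0, -3], "angular": [0, 0, 0]},
    {"fingers": 1, "slide": [121, 0, 0], "angular": [0, 0, 0]},
    {"fingers": 1, "slide": [121, 0, 0], "angular": [0, 0, 0]}
  ]
}}

```text
clock: 10.7
tcp_pos: [0.6654, 0.1859, 0.0948]
orientation: [-0.0, 0.959, 0.284, -0.001]
wrist_force: [0.4, 0.4, 1.4]
finger_gap: 0.0001
grip_force: 0.3
```

The rear right pad sinks, so I'll press on.

{"method": "jog_arm", "body": {
  "moves": [
    {"fingers": 1, "slide": [0, 0, 2], "angular": [0, 0, 0]},
    {"fingers": 1, "slide": [0, 0, 4], "angular": [0, 0, 0]},
    {"fingers": 1, "slide": [0, 0, 6], "angular": [0, 0, 0]},
    {"fingers": 1, "slide": [0, 0, 8], "angular": [0, 0, 0]},
    {"fingers": 1, "slide": [0, 0, 10], "angular": [0, 0, 0]},
    {"fingers": 1, "slide": [0, 0, 12], "angular": [0, 0, 0]},
    {"fingers": 1, "slide": [0, 0, 14], "angular": [0, 0, 0]},
    {"fingers": 1, "slide": [0, 0, 14], "angular": [0, 0, 0]}
  ]
}}

```text
clock: 11.37
tcp_pos: [0.6664, 0.1855, 0.0803]
orientation: [-0.0, 0.959, 0.284, -0.001]
wrist_force: [2.1, 0.2, 1.2]
finger_gap: -0.0002
grip_force: 1.0
```

{"method": "jog_arm", "body": {
  "moves": [
    {"fingers": 1, "slide": [0, 0, -35], "angular": [0, 0, 0]},
    {"fingers": 1, "slide": [0, 0, -75], "angular": [0, 0, 0]},
    {"fingers": 1, "slide": [0, 0, -115], "angular": [0, 0, 0]},
    {"fingers": 1, "slide": [0, 0, -150], "angular": [0, 0, 0]},
    {"fingers": 1, "slide": [-35, 0, -160], "angular": [0, 0, 0]},
    {"fingers": 1, "slide": [-70, 0, -160], "angular": [0, 0, 0]},
    {"fingers": 1, "slide": [-105, 0, -160], "angular": [0, 0, 0]},
    {"fingers": 1, "slide": [-105, 0, -160], "angular": [0, 0, 0]}
  ]
}}

```text
clock: 12.03
tcp_pos: [0.5708, 0.1261, 0.2394]
orientation: [-0.001, 0.959, 0.283, -0.006]
wrist_force: [-0.2, -0.1, -1.1]
finger_gap: -0.0002
grip_force: 0.0
```

Run:
```python
from h import *
s=get_state();c=read_camera("scene");print(s["tcp_pos"],s["wrist_force"])
cv2.imwrite('pics/s2.png',cv2.resize(c['color'][120:300,180:380,::-1],None,fx=3,fy=3))
goto((.5841,.1314,.148),32.93)
```

```text
[0.57076356 0.12609968 0.23936262] [-0.22152747 -0.08380206 -1.06079847]
[11.2  2.1 92.1] [-0.2  0.3 -0.1]
```

View pics/s2.png

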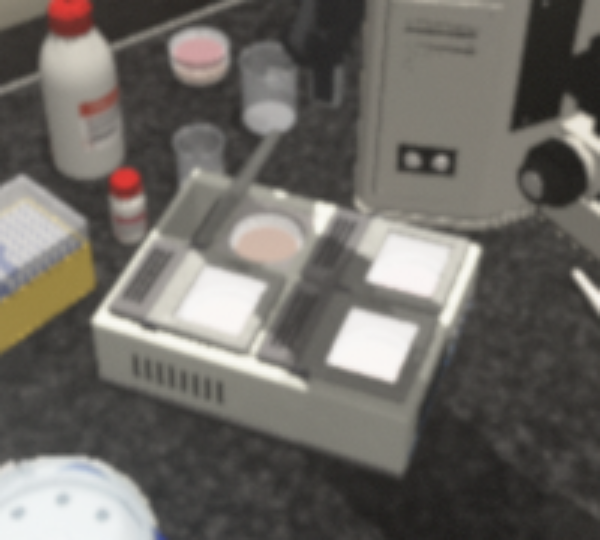

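The crop shows the rear right lid standing well up, with its plate running from about (205,240) to (275,135) and its dish in place. I'll push it back from the front now.

{"method": "jog_arm", "body": {
  "moves": [
    {"fingers": 1, "slide": [0, 0, 35], "angular": [0, 0, 0]},
    {"fingers": 1, "slide": [0, 0, 70], "angular": [0, 0, 0]},
    {"fingers": 1, "slide": [0, 0, 90], "angular": [0, 0, 0]},
    {"fingers": 1, "slide": [0, 0, 94], "angular": [0, 0, 0]},
    {"fingers": 1, "slide": [8, 0, 94], "angular": [0, 0, 0]},
    {"fingers": 1, "slide": [16, 0, 94], "angular": [0, 0, 0]},
    {"fingers": 1, "slide": [24, 0, 94], "angular": [0, 0, 0]},
    {"fingers": 1, "slide": [32, 0, 94], "angular": [0, 0, 0]},
    {"fingers": 1, "slide": [39, 0, 94], "angular": [0, 0, 0]},
    {"fingers": 1, "slide": [44, 0, 94], "angular": [0, 0, 0]}
  ]
}}

```text
clock: 12.92
tcp_pos: [0.6167, 0.1533, 0.148]
orientation: [-0.0, 0.959, 0.284, 0.0]
wrist_force: [-0.6, -0.5, 0.9]
finger_gap: 0.0001
grip_force: 0.3
```

```bash
cat > w.py <<'E'
from h import *
s=get_state(); M=R.from_euler("z",32.93,degrees=True).as_matrix()
print("incub",np.round(1000*M.T@(s["tcp_pos"]-[.5558,.1653,0]),1),"F",np.round(M.T@s["wrist_force"],1))
E
python3 w.py
```

```text
incub [ 44.6 -43.2 148. ] F [-0.8 -0.   0.9]
```

{"method": "jog_arm", "body": {
  "moves": [
    {"fingers": 1, "slide": [3, 0, 0], "angular": [0, 0, 0]},
    {"fingers": 1, "slide": [6, 0, 0], "angular": [0, 0, 0]},
    {"fingers": 1, "slide": [9, 0, 0], "angular": [0, 0, 0]},
    {"fingers": 1, "slide": [12, 0, 0], "angular": [0, 0, 0]},
    {"fingers": 1, "slide": [15, 0, 0], "angular": [0, 0, 0]},
    {"fingers": 1, "slide": [17, 0, 0], "angular": [0, 0, 0]},
    {"fingers": 1, "slide": [17, 0, 0], "angular": [0, 0, 0]}
  ]
}}

```text
clock: 13.5
tcp_pos: [0.6298, 0.162, 0.1471]
orientation: [-0.0, 0.959, 0.284, -0.0]
wrist_force: [0.0, 0.7, 0.4]
finger_gap: -0.0
grip_force: 0.0
```

```bash
python3 w.py
```

```text
incub [ 60.3 -43.  147.1] F [0.4 0.6 0.4]
```

{"method": "jog_arm", "body": {
  "moves": [
    {"fingers": 1, "slide": [1, 0, 0], "angular": [0, 0, 0]},
    {"fingers": 1, "slide": [2, 0, 0], "angular": [0, 0, 0]},
    {"fingers": 1, "slide": [3, 0, 0], "angular": [0, 0, 0]},
    {"fingers": 1, "slide": [4, 0, 0], "angular": [0, 0, 0]},
    {"fingers": 1, "slide": [4, 0, 0], "angular": [0, 0, 0]}
  ]
}}

```text
clock: 13.92
tcp_pos: [0.6304, 0.1625, 0.147]
orientation: [0.001, 0.959, 0.283, -0.003]
wrist_force: [-7.3, -5.5, 5.4]
finger_gap: 0.0001
grip_force: 5.0
```

```bash
python3 w.py; python3 -c "
from h import *
c=read_camera('scene')
cv2.imwrite('pics/s3.png',cv2.resize(c['color'][90:270,180:380,::-1],None,fx=3,fy=3))"
```

```text
incub [ 61.1 -42.9 147. ] F [-9.1 -0.6  5.4]
```

View pics/s3.png

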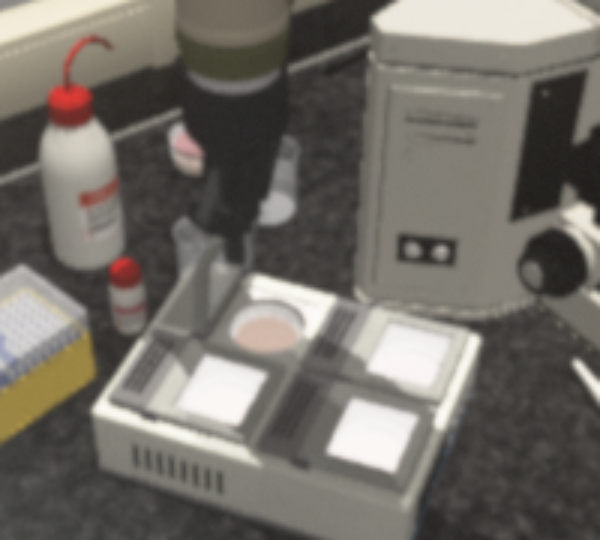

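The lid stands upright against its stop (edge about (205,250)): the finger stalls 19 mm before the hinge with 9 N, just where the 1.5 rad stop should be. I'll back off and go up.

{"method": "jog_arm", "body": {
  "moves": [
    {"fingers": 1, "slide": [-15, 0, 0], "angular": [0, 0, 0]},
    {"fingers": 1, "slide": [-45, 0, 0], "angular": [0, 0, 0]},
    {"fingers": 1, "slide": [-75, 0, -5], "angular": [0, 0, 0]},
    {"fingers": 1, "slide": [-95, 0, -40], "angular": [0, 0, 0]},
    {"fingers": 1, "slide": [-110, 0, -80], "angular": [0, 0, 0]},
    {"fingers": 1, "slide": [-130, 0, -115], "angular": [0, 0, 0]},
    {"fingers": 1, "slide": [-140, 0, -150], "angular": [0, 0, 0]},
    {"fingers": 1, "slide": [-140, 0, -150], "angular": [0, 0, 0]},
    {"fingers": 1, "slide": [-140, 0, -150], "angular": [0, 0, 0]},
    {"fingers": 1, "slide": [-140, 0, -150], "angular": [0, 0, 0]}
  ]
}}

```text
clock: 14.8
tcp_pos: [0.5159, 0.0879, 0.2972]
orientation: [-0.0, 0.959, 0.284, 0.0]
wrist_force: [0.0, 1.0, 0.3]
finger_gap: 0.0003
grip_force: 0.0
```

```bash
python3 w.py; python3 -c "
from h import *
for n in ('scene','top'):
  c=read_camera(n)
  o,d=None,None
  r=tip_of('lid_rear_right_lip',c); print(n,r[:1])
  if n=='scene': cv2.imwrite('pics/s4.png',cv2.resize(c['color'][90:270,180:380,::-1],None,fx=3,fy=3))
  M=R.from_euler('z',32.93,degrees=True).as_matrix();T=np.linalg.inv(np.array(c['world_from_camera']));f=210/np.tan(np.radians(c['fovy'])/2)
  for th in (1.2,1.38,1.5):
    x=80.5-78*np.cos(th)+6*np.sin(th); z=82+78*np.sin(th)+6*np.cos(th)
    w=M@np.array([x,-44,z])/1000+[.5558,.1653,0]; q=T[:3,:3]@w+T[:3,3]; print(th,q[0]/q[2]*f+c['cx'],q[1]/q[2]*f+c['cy'])
"
```

```text
incub [-75.6 -43.3 297.2] F [0.5 0.8 0.3]
scene [{'point': [248.6, 166.0], 'p': 0.62}]
1.2 260.7186765861371 168.90463397604105
1.38 255.18045130169762 166.47164551339444
1.5 251.44310021964512 165.30092401062572
top [{'point': [263.0, 149.8], 'p': 0.95}]
1.2 266.92862072112564 161.31993619679696
1.38 263.3891132921958 155.60894084328905
1.5 260.98013066125066 151.902139696057
```

View pics/s4.png

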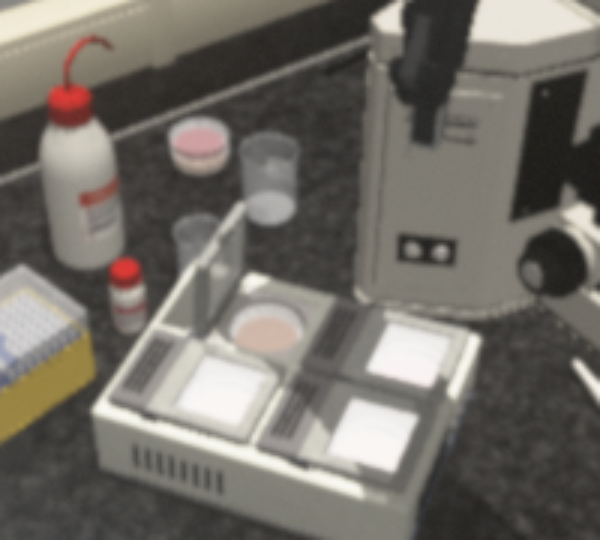

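The rear right lid stands upright with its lip at (243,205) in the crop. Both cameras put it at about 1.5 rad. The other three lids are closed, the dish lies in its well and the arm is clear.

```bash
python3 -c "
from workcell import *
print(hand_in())"
```

```text
the job is handed in; nothing more can be done
None
```

The rear right lid was the unlocked one; it stands fully open at its stop (about 1.5 rad by both cameras), the other three lids are closed, the arm touches nothing, and I handed the job in at about 15 s (no verdict was shown).

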